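# Check the drainage gaps of two pot stands with a feeler gauge

### The job

Check the drainage gaps of the two maple pot stands with the blue-handled feeler gauge: first press its blade lightly into the mouth of the red-marked stand's gap until it jams, and hold it there a moment. Then slide it down the green-marked stand's gap, keeping hold until its flange is down on the wood, and leave it standing there. Leave the orange-handled gauge in its holder.

Things in the scene. Friction and masses are not known exactly. Their poses are not given: they have to be found in the camera images.
- gauge_blue: Feeler gauge to use, 112 mm tall, 160 g. Origin: centre of the blade's lower edge, z up. Steel blade 8 mm thick (y), 44 wide (x), 56 long; then flange 44 (x) x 76 (y), z 56-62; then blue handle 40 (x) x 24 (y), z 62-112: grip it from above across y. Hangs upright by its flange in a grey holder 220 x 90 mm, 70 high (start: origin 14 mm above table), in a loose pocket; lift straight up.
- gauge_orange: Second gauge hanging in the same holder, 110 mm from the blue one along x, centre to centre. Same shape, origin and axes, but an orange handle and a blade 16 mm thick. Not to be used. Its top stands 126 mm above the table, between the two stands: carry the blue blade well over it or around it.
- stand_red: Fixed pot stand, two thick maple bearers with red-painted ends: 150 mm long (x), 96 wide (y), 68 high. Origin: centre of its underside, on the table. The gap runs along x over the origin; only 4 mm wide, but its top edges are bevelled at 45 degrees to a mouth 28 mm wide at the top, so the blade jams about 10 mm down.
- stand_green: Like the red one, with green-painted ends: 150 mm long (x), 116 wide (y), 68 high. Origin: centre of its underside, on the table. The gap along x over the origin is 24 mm wide, bevelled to 48 at the top: the blue gauge's blade goes in until the flange lies on the bearers (blade's lower edge then 12 mm above the table).
There are look-alikes about, which are no part of the job. Leave any purple or turquoise look-alike of the stand_green alone.

How it is judged:
By the outcome, as a careful person would: the job done as asked, in the order asked, and still so for the second after the job is handed in, with the robot touching nothing.
It also fails if it takes over 53 s, if anything falls off the work surface, if the arm or the gripper's body presses on something with over 40 N, if the wrist force passes 120 N, or if a joint passes its speed limit or range.

### The arm

A 7-joint arm with a two-finger parallel gripper is mounted at the origin on the work surface. World frame = base frame: x ahead of the robot, y to its left, z up, the work surface at z = 0. Lengths are in m, angles in rad, forces in N, time in s.
With the tool pointing down it reaches from about 0.4 to 0.85 m from the base axis. Payload 10.4 kg.
Tool frame: the origin (TCP) lies between the finger pads; the fingertips stand 8 mm ahead of it and the grasp point (between the pads) lies 11 mm behind it (nose_length is the distance from the TCP to the fingertips, in m); z points along the fingers, x is the direction in which the jaws open and shut, and the axes are right-handed (so a half turn about z gives the same grasp; the last joint's range is limited). The gripper opens to 85 mm and grips with 20 to 120 N. Pads are 22 mm wide; open, the fingers measure 114 mm over their backs; the gripper's body (76 mm by 85 mm) begins 54 mm behind the grasp point. The pads swing forward as they close: fully open they stand 13 mm farther back than shut.
Start: joints at [-1.291, 0.332, -0.065, 1.46, 0.022, 1.35, -0.088], TCP at [0.186, 0.597, 0.239] pointing down, gripper open.
Joint ranges: [-2.6, 2.6], [-0.5, 2.12], [-1.47, 1.34], [0.16, 2.42], [-1.27, 4.41], [0.06, 2.06], [-2.6, 2.6]. Speed limits (rad/s): [2.22, 2.22, 2.79, 2.79, 3.14, 3.14, 3.14].

### API

Orientations are given as a unit quaternion [w, x, y, z].
In Python, from workcell import * gives the robot as it stands. The module is installed in compiled form; this text tells all that it offers.
- The arm moves only by the tool apply_moves, never from a script. Its argument "plan" is a list of rows, each a list of 2 entries, a list of its own where there are three numbers: the shift along the tool's x, y, z in m, then the turn about the tool's z in degrees. In form: [[[x, y, z], yaw], ...]. A call has 1 to 12 rows; each row shifts and turns the commanded pose from where the row before left it, along the tool's axes as they then stand; what a row does not reach is not made up. A row lasts 1/8 s, in which the tool goes at most 62.5 mm and 10.7 degrees, less where a joint would pass 70% of its speed; a pose out of reach is approached as far as the arm can. A call is refused whole if a number of a shift passes 0.0625 or a number of a turn 10.7, either way. A call with a gripper value outside its range is refused whole. "claw" is the opening, from -1 (shut) to 1 (fully open), set as the call begins (left out, the last holds). The fingers move at their own pace and stop on an object; "grip_force" is the grip in N (left out, the last holds). Time passes only in rows, so rows that do not move let the fingers close. It gives the time, the measured TCP pose, the force and the opening at its end, in the units of the state.
- get_obs(): the state, without advancing time (a new reading comes with each control period).
- grab_frame(name): name is "scene" or "top"; returns a dict with "frame" (480x640x3 uint8, blue, green, red), "depth" (480x640 float32, m along the optical axis (not along the pixel's ray), 0 where there is no reading), "K" (3x3 intrinsics, pixels), "k1" (the pictures are not rectified: a ray, as slopes to the right and down, at radius r is drawn at 1 + k1 r^2 times it, then the intrinsics apply), "extrinsics" (4x4, takes a point from camera to world coordinates). Camera axes: x right, y down, z forward; pixel columns grow to the right and rows downward; lengths in m; the calibration is good to about 2 mm. A picture is of the moment at which its call begins.
- sign_off(): hands the job in, once; it reports no verdict.
The state is a dict: "time": time; "qpos": joint angles; "qvel": joint speeds; "effort": joint torques, N m; "tcp_pos": TCP position; "eef_rot": TCP orientation; "wrist_force": force on the tool from outside, world axes, zero at the start; "wrist_torque": the same for the moment, N m; "gripper_width": opening from 0.0 (shut) to 1.0 (fully open).
Only numpy, scipy, OpenCV 4.12 (cv2) and the standard library are available. Lean on these libraries where they do the work, as an engineer would, in place of code of your own. Each camera call takes 0.05 s, during which the arm holds its last target. There are 200 camera calls.

## Working session

There is one attempt and no reset: what is moved stays moved. The work goes in short steps, Python scripts to look and compute and a tool call to move; the robot and the scene stay as the last step left them, time stands still between calls to the robot, and variables do not carry over. Pictures are saved under pics/ and viewed, about 8 in all and at most 12, crops included, and the job is handed in when it is done.

Besides the shell and the picture viewer there is one more tool, called by a JSON object that holds its "fn" and its "kwargs", one argument or row to a line. apply_moves: Moves the arm, as the interface text tells. Its arguments: {"type":"object","properties":{"plan":{"type":"array","items":{"type":"array"}},"claw":{"type":"number"},"grip_force":{"type":"number"}},"required":["plan"]}

```bash
mkdir -p pics
cat > h.py <<'E'
from workcell import *
import numpy as np, cv2
def pts(f):
    d=f["depth"];K=f["K"];h,w=d.shape
    v,u=np.mgrid[0:h,0:w].astype(np.float32)
    D=np.array([f["k1"],0,0,0,0],float)
    n=cv2.undistortPoints(np.stack([u.ravel(),v.ravel()],1)[:,None],np.array(K,float),D).reshape(h,w,2)
    P=np.dstack([n[...,0]*d,n[...,1]*d,d])
    E=np.array(f["extrinsics"]);P=P@E[:3,:3].T+E[:3,3]
    P[d==0]=np.nan
    return P
E
python3 - <<'E'
from h import *
o=get_obs();print({k:np.round(v,3) for k,v in o.items()})
for n in("scene","top"):
    f=grab_frame(n);cv2.imwrite(f"pics/{n}0.png",f["frame"]);np.savez(f"{n}0.npz",**f);print(n,np.round(f["extrinsics"],3).tolist(),f["k1"],np.array(f["K"]).tolist())
E
```

```text
{'time': np.float64(0.0), 'qpos': array([-1.291,  0.333, -0.065,  1.461,  0.022,  1.35 , -0.088]), 'qvel': array([-0.001, -0.001, -0.001,  0.   , -0.001, -0.   , -0.001]), 'effort': array([-1.0000e-03, -6.2545e+01,  4.9000e-02, -3.9160e+01,  1.6000e-02,
        1.0000e-02, -0.0000e+00]), 'tcp_pos': array([0.186, 0.596, 0.239]), 'eef_rot': array([ 0.   ,  0.806,  0.592, -0.001]), 'wrist_force': array([-0.072,  0.101,  1.031]), 'wrist_torque': array([-0.073,  0.006, -0.013]), 'gripper_width': np.float64(0.999)}
scene [[-0.554, 0.501, -0.665, 1.356], [0.832, 0.323, -0.45, 0.633], [-0.011, -0.803, -0.596, 0.878], [0.0, 0.0, 0.0, 1.0]] 0.010818061883080182 [[602.7565724448348, 0.0, 323.25695754877455], [0.0, 602.7565724448348, 234.43971698535842], [0.0, 0.0, 1.0]]
top [[0.012, -0.99, 0.144, 0.27], [-1.0, -0.014, -0.013, 0.01], [0.015, -0.144, -0.99, 0.93], [0.0, 0.0, 0.0, 1.0]] -0.06058119305719236 [[447.2906036193243, 0.0, 315.13815266988695], [0.0, 447.2906036193243, 240.27160692808238], [0.0, 0.0, 1.0]]
```

View pics/scene0.png

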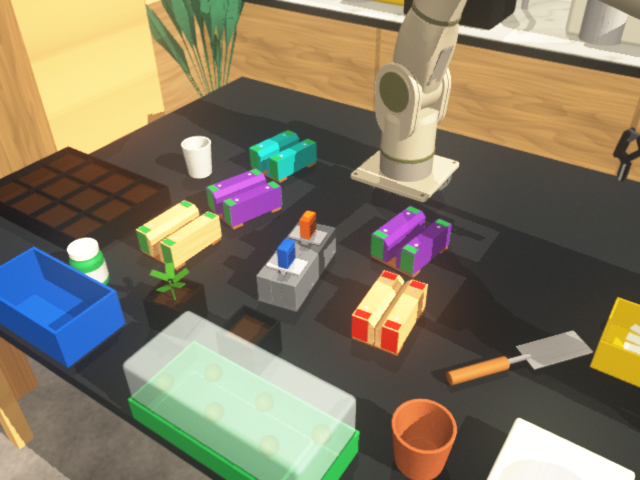

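View pics/top0.png

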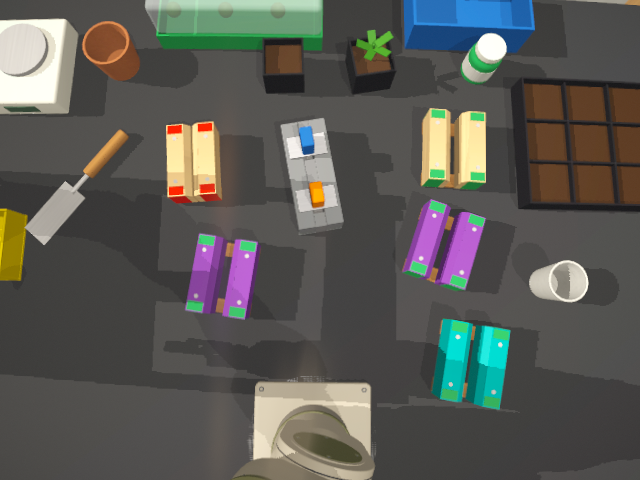

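The top view shows the red-marked stand at about (193,162), the green maple stand at (455,148), the blue handle at (306,140) and the orange one at (317,195). The purple and turquoise stands are decoys.

```bash
cat > m.py <<'E'
from h import *
def hsv(f): return cv2.cvtColor(f["frame"],cv2.COLOR_BGR2HSV)
def rect(Q):
    (c,s,a)=cv2.minAreaRect((Q[:,:2]*1000).astype(np.float32)); 
    if s[0]<s[1]: s=s[::-1];a+=90
    a=(a+90)%180-90
    return np.round(c,1),np.round(s,1),round(a,1)
def box(P,M,u0,v0,u1,v1,zl,zh):
    m=np.zeros(M.shape,bool);m[v0:v1,u0:u1]=1
    m&=M&(P[...,2]>zl)&(P[...,2]<zh);return P[m]
E
python3 - <<'E'
from m import *
f=dict(np.load("top0.npz"));P=pts(f);H=hsv(f);h,s,v=cv2.split(H);T=np.ones(h.shape,bool)
for n,b in dict(red=(155,110,230,210),green=(410,95,500,200)).items():
    A=box(P,T,*b,0.060,0.076);print(n,len(A),np.median(A[:,2]),rect(A))
    # split into the two bearers by kmeans
    col=box(P,((h<8)|(h>172))&(s>150) if n=="red" else (h>45)&(h<75)&(s>120),*b,0.060,0.076)
    _,l,c=cv2.kmeans(col.astype(np.float32),4,None,(3,50,1e-5),10,0);print(np.round(c*1000,1).tolist(),np.round(c.mean(0)*1000,1))
for n,M in dict(blue=(h>100)&(h<125)&(s>120),orange=(h>5)&(h<20)&(s>180)).items():
    A=box(P,M,275,110,345,235,0.119,0.135);print(n,len(A),np.median(A[:,2]),rect(A),A.mean(0).round(4))
A=box(P,T,270,110,350,240,0.064,0.08);print("holder",len(A),rect(A))
f=dict(np.load("scene0.npz"));P=pts(f);h,s,v=cv2.split(hsv(f));T=np.ones(h.shape,bool)
print("SCENE")
for n,b in dict(red=(345,260,435,360),green=(130,195,228,270)).items():
    A=box(P,T,*b,0.062,0.076);print(n,len(A),np.median(A[:,2]),rect(A))
    col=box(P,((h<8)|(h>172))&(s>150) if n=="red" else (h>45)&(h<75)&(s>120),*b,0.062,0.076)
    _,l,c=cv2.kmeans(col.astype(np.float32),4,None,(3,50,1e-5),10,0);print(np.round(c*1000,1).tolist(),np.round(c.mean(0)*1000,1))
M=(h>100)&(h<125)&(s>120);A=box(P,M,260,220,320,300,0.121,0.135);print("blue",len(A),rect(A),A.mean(0).round(4))
E
```

```text
red 3089 0.06787354005385915 (array([558. , 251.4]), array([152.4,  97.3]), 5.6)
[[490.5, 276.70001220703125, 68.30000305175781], [619.5, 287.3999938964844, 69.0], [624.9000244140625, 226.10000610351562, 68.80000305175781], [496.20001220703125, 214.60000610351562, 68.0999984741211]] [557.8 251.2  68.5]
green 2975 0.06790297186764704 (array([ 576.5, -287.6]), array([194.5, 117.7]), -2.7)
[[531.0999755859375, -326.29998779296875, 69.19999694824219], [534.4000244140625, -244.0, 68.4000015258789], [663.0, -250.8000030517578, 69.19999694824219], [659.0999755859375, -332.5, 69.0]] [ 596.9 -288.4   69. ]
blue 241 0.12590786680966637 (array([586.1,  18.8]), array([40.1, 22.2]), 10.7) [0.5848 0.0187 0.1258]
orange 148 0.12586277069859964 (array([477.6,  -1.6]), array([39.9, 22.1]), 9.3) [ 4.803e-01 -1.000e-04  1.256e-01]
holder 4041 (array([532.9,   7.7]), array([222.7,  90.4]), 10.8)
SCENE
red 2233 0.0675275512317225 (array([557.4, 250.8]), array([159.2,  98.2]), 5.1)
[[491.79998779296875, 275.70001220703125, 68.5999984741211], [626.0, 225.60000610351562, 67.80000305175781], [497.0, 214.3000030517578, 68.9000015258789], [620.9000244140625, 287.3999938964844, 67.69999694824219]] [558.9 250.7  68.3]
green 1496 0.06793878152743577 (array([ 563.8, -287.2]), array([223.4, 126.5]), -3.0)
[[530.5999755859375, -328.0, 69.0999984741211], [659.7000122070312, -334.1000061035156, 68.69999694824219], [663.5, -251.6999969482422, 69.0999984741211], [524.2999877929688, -246.89999389648438, 68.5999984741211]] [ 594.5 -290.2   68.9]
blue 158 (array([586.1,  19.9]), array([42.3, 25.3]), 11.9) [0.589  0.0208 0.1254]
```

```bash
cat > go.py <<'E'
import sys
from h import *
from scipy.spatial.transform import Rotation as R
o=get_obs();p=o["tcp_pos"];q=o["eef_rot"];Rm=R.from_quat(np.r_[q[1:],q[0]]).as_matrix()
a=np.degrees(np.arctan2(Rm[1,0],Rm[0,0]))
t=[float(x) for x in sys.argv[1:5]]
turn=-((t[3]-a+90)%180-90); R2=Rm@R.from_euler("z",turn,degrees=True).as_matrix()
print("pos",p.round(4),"ang",a.round(2),"tilt",(Rm[:,2]).round(4),"F",o["wrist_force"].round(2),"w",round(float(o["gripper_width"]),3))
print("turn",turn.round(2),"shift before turn mm",(Rm.T@(np.array(t[:3])-p)*1000).round(1),"after turn",(R2.T@(np.array(t[:3])-p)*1000).round(1))
E
python3 go.py .586 .019 .20 100.7
```

```text
pos [0.1863 0.5963 0.2386] ang 72.65 tilt [-3.0e-04 -1.2e-03 -1.0e+00] F [ 0.32 -0.01  1.06] w 1.0
turn -28.05 shift before turn mm [-431.8  553.7   39.2] after turn [-641.4  285.6   39.2]
```

{"fn": "apply_moves", "kwargs": {
  "plan": [
    [[0,0,0],-9.35],
    [[0,0,0],-9.35],
    [[0,0,0],-9.35],
    [[-0.03,0.013,0],0],
    [[-0.053,0.024,0],0],
    [[-0.053,0.024,0],0],
    [[-0.053,0.024,0],0],
    [[-0.053,0.024,0],0],
    [[-0.053,0.024,0],0],
    [[-0.053,0.024,0],0],
    [[-0.053,0.024,0],0],
    [[-0.053,0.024,0],0]
  ],
  "claw": 1,
  "grip_force": 40
}}

```text
time: 1.6
tcp_pos: [0.4728, 0.1868, 0.2392]
eef_rot: [-0.0, 0.638, 0.77, 0.0]
wrist_force: [0.4, 0.5, -0.5]
gripper_width: 0.999
```

```bash
python3 go.py .586 .019 .20 100.7
```

```text
pos [0.4728 0.1868 0.2392] ang 100.71 tilt [-1.e-04  2.e-04 -1.e+00] F [ 0.41  0.49 -0.5 ] w 0.999
turn 0.01 shift before turn mm [-185.9   80.1   39.2] after turn [-185.9   80.1   39.2]
```

{"fn": "apply_moves", "kwargs": {
  "plan": [
    [[-0.05,0.02,0],0],
    [[-0.05,0.02,0],0],
    [[-0.05,0.02,0.01],0],
    [[-0.036,0.02,0.029],0],
    [[0,0,0],0]
  ]
}}

```text
time: 2.22
tcp_pos: [0.5849, 0.017, 0.1975]
eef_rot: [-0.001, 0.64, 0.768, -0.002]
wrist_force: [-0.7, 0.5, 0.3]
gripper_width: 1.003
```

```bash
python3 go.py .586 .019 .097 100.7
python3 - <<'E'
from m import *
for n in("top","scene"):
    f=grab_frame(n);cv2.imwrite(f"pics/{n}1.png",f["frame"]);P=pts(f);h,s,v=cv2.split(hsv(f))
    A=box(P,(h>100)&(h<125)&(s>120),240,110,350,300,0.119,0.135);print(n,len(A),rect(A) if len(A)>9 else 0)
E
```

```text
pos [0.5849 0.017  0.1975] ang 100.42 tilt [-0.0041 -0.0025 -1.    ] F [-0.73  0.48  0.28] w 1.003
turn -0.28 shift before turn mm [  1.9   1.9 100.5] after turn [  1.9   2.  100.5]
top 0 0
scene 171 (array([587.5,  19.7]), array([41.1, 25.4]), 13.0)
```

View pics/scene1.png

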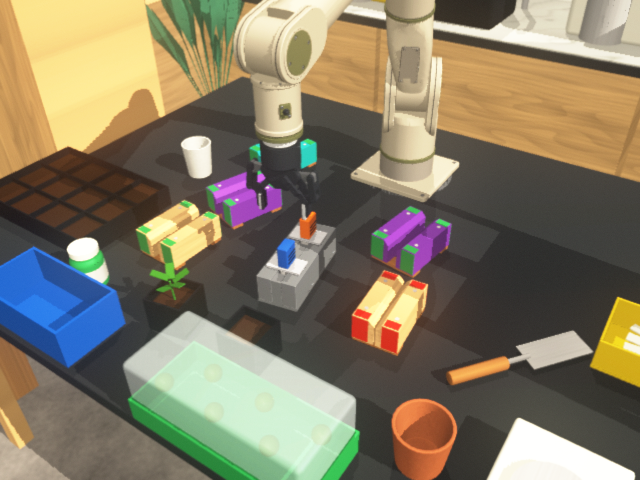

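The scene view shows the open jaws around (283,195), straddling the blue handle at (288,248), with the arm clear of everything.

{"fn": "apply_moves", "kwargs": {
  "plan": [
    [[0.002,0.002,0.03],-0.3],
    [[0,0,0.03],0],
    [[0,0,0.025],0],
    [[0,0,0.015],0],
    [[0,0,0],0]
  ]
}}

```text
time: 2.95
tcp_pos: [0.5864, 0.0238, 0.1001]
eef_rot: [-0.0, 0.636, 0.772, -0.0]
wrist_force: [0.5, 0.2, 0.5]
gripper_width: 0.999
```

{"fn": "apply_moves", "kwargs": {
  "plan": [
    [[0,0,0],0],
    [[0,0,0],0],
    [[0,0,0],0],
    [[0,0,0],0],
    [[0,0,0],0],
    [[0,0,0],0]
  ],
  "claw": -1,
  "grip_force": 60
}}

```text
time: 3.7
tcp_pos: [0.5873, 0.023, 0.1009]
eef_rot: [0.0, 0.636, 0.772, 0.0]
wrist_force: [-0.6, -0.0, 5.3]
gripper_width: 0.269
```

```bash
python3 go.py .586 .019 .25 100.7
```

```text
pos [0.5873 0.023  0.1009] ang 100.99 tilt [ 1.1e-03  3.0e-04 -1.0e+00] F [-0.58 -0.05  5.31] w 0.269
turn 0.29 shift before turn mm [  -3.6   -1.9 -149.1] after turn [  -3.6   -1.8 -149.1]
```

{"fn": "apply_moves", "kwargs": {
  "plan": [
    [[0,0,-0.01],0],
    [[0,0,-0.02],0],
    [[0,0,-0.03],0],
    [[0,0,-0.03],0],
    [[0,0,-0.03],0],
    [[0,0,-0.02],0],
    [[0,0,-0.01],0],
    [[0,0,0],0],
    [[0,0,0],0]
  ]
}}

```text
time: 4.82
tcp_pos: [0.5864, 0.023, 0.2492]
eef_rot: [-0.001, 0.636, 0.772, -0.001]
wrist_force: [-0.6, -0.9, -1.6]
gripper_width: 0.27
```

```bash
python3 go.py .558 .2512 .25 95
```

```text
pos [0.5864 0.023  0.2492] ang 101.0 tilt [-1.7e-03 -2.0e-04 -1.0e+00] F [-0.65 -0.86 -1.62] w 0.27
turn 6.0 shift before turn mm [229.4  15.7  -0.8] after turn [229.8  -8.4  -0.8]
```

{"fn": "apply_moves", "kwargs": {
  "plan": [
    [[0,0,0],6],
    [[0.03,-0.001,0],0],
    [[0.05,-0.002,0],0],
    [[0.05,-0.002,0],0],
    [[0.05,-0.002,0],0],
    [[0.035,-0.001,0.01],0],
    [[0.015,0,0.02],0],
    [[0,0,0.025],0],
    [[0,0,0.013],0],
    [[0,0,0],0],
    [[0,0,0],0]
  ]
}}

```text
time: 6.2
tcp_pos: [0.5594, 0.251, 0.1831]
eef_rot: [0.0, 0.676, 0.737, 0.001]
wrist_force: [0.4, -0.2, -1.9]
gripper_width: 0.274
```

```bash
python3 go.py .558 .2512 .145 95
python3 - <<'E'
from m import *
f=grab_frame("scene");cv2.imwrite("pics/s2.png",cv2.resize(f["frame"][160:380,300:500],None,fx=2.7,fy=2.7));P=pts(f);h,s,v=cv2.split(hsv(f));np.savez("s2.npz",**f)
A=box(P,(h>100)&(h<125)&(s>120),300,100,500,380,0.1,0.25);print(len(A),A.mean(0),A[:,2].min(),A[:,2].max())
f=grab_frame("top");cv2.imwrite("pics/t2.png",cv2.resize(f["frame"][60:280,80:350],None,fx=2,fy=2))
E
```

```text
pos [0.5594 0.251  0.1831] ang 94.95 tilt [ 1.1e-03  5.0e-04 -1.0e+00] F [ 0.39 -0.19 -1.94] w 0.274
turn -0.05 shift before turn mm [ 0.3 -1.4 38.1] after turn [ 0.3 -1.4 38.1]
363 [0.57130541 0.25188024 0.19323764] 0.1618033619408702 0.21033780635885968
```

View pics/s2.png

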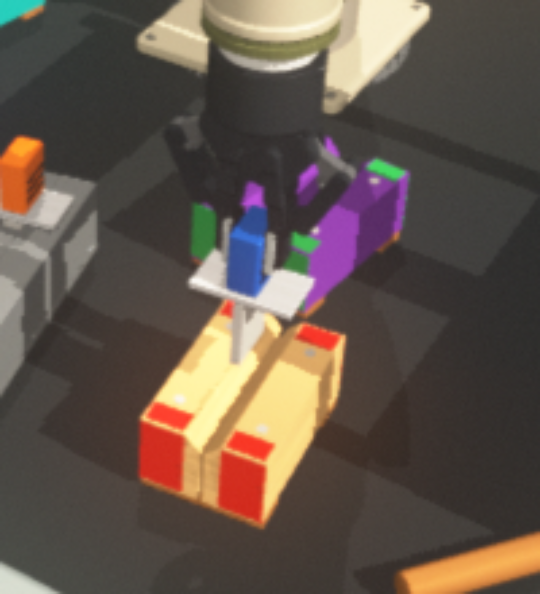

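Crop shows the blue gauge gripped upright, its blade tip (crop 240,360) over the red stand's mouth line. Lowering.

{"fn": "apply_moves", "kwargs": {
  "plan": [
    [[0,-0.001,0.008],0],
    [[0,0,0.01],0],
    [[0,0,0.008],0],
    [[0,0,0.003],0],
    [[0,0,0.002],0],
    [[0,0,0.001],0],
    [[0,0,0.001],0],
    [[0,0,0],0]
  ]
}}

```text
time: 7.3
tcp_pos: [0.5578, 0.2513, 0.1494]
eef_rot: [0.0, 0.676, 0.737, 0.0]
wrist_force: [0.7, -0.2, -2.3]
gripper_width: 0.273
```

{"fn": "apply_moves", "kwargs": {
  "plan": [
    [[0,0,0.001],0],
    [[0,0,0.001],0],
    [[0,0,0.001],0],
    [[0,0,0],0]
  ]
}}

```text
time: 7.8
tcp_pos: [0.5578, 0.2513, 0.1462]
eef_rot: [-0.0, 0.676, 0.737, -0.0]
wrist_force: [-0.2, 0.0, -1.5]
gripper_width: 0.27
```

{"fn": "apply_moves", "kwargs": {
  "plan": [
    [[0,0,0.001],0],
    [[0,0,0],0],
    [[0,0,0.001],0],
    [[0,0,0],0]
  ]
}}

```text
time: 8.3
tcp_pos: [0.558, 0.2519, 0.1448]
eef_rot: [-0.0, 0.675, 0.737, 0.001]
wrist_force: [-0.2, 2.4, 2.6]
gripper_width: 0.271
```

{"fn": "apply_moves", "kwargs": {
  "plan": [
    [[0.001,0,0],0],
    [[0,0,0],0],
    [[0,0,0.001],0],
    [[0,0,0],0]
  ]
}}

```text
time: 8.8
tcp_pos: [0.5582, 0.2522, 0.1445]
eef_rot: [0.0, 0.676, 0.737, 0.001]
wrist_force: [-2.6, -1.5, 11.0]
gripper_width: 0.269
```

{"fn": "apply_moves", "kwargs": {
  "plan": [
    [[0,0,0],0],
    [[0,0,0],0],
    [[0,0,0],0],
    [[0,0,0],0],
    [[0,0,0],0],
    [[0,0,0],0],
    [[0,0,0],0],
    [[0,0,0],0],
    [[0,0,0],0],
    [[0,0,0],0],
    [[0,0,0],0],
    [[0,0,0],0]
  ]
}}

```text
time: 10.3
tcp_pos: [0.5582, 0.2522, 0.1445]
eef_rot: [0.0, 0.676, 0.737, 0.001]
wrist_force: [-2.9, -0.8, 11.0]
gripper_width: 0.27
```

```bash
python3 go.py .597 -.288 .25 87.1
python3 - <<'E'
from h import *
f=grab_frame("scene");cv2.imwrite("pics/s3.png",cv2.resize(f["frame"][180:380,300:500],None,fx=2.7,fy=2.7))
E
```

```text
pos [0.5582 0.2522 0.1445] ang 94.99 tilt [ 1.1e-03  6.0e-04 -1.0e+00] F [-2.85 -0.77 11.  ] w 0.27
turn 7.89 shift before turn mm [-541.5   -8.2 -105.8] after turn [-537.5   66.2 -105.8]
```

View pics/s3.png

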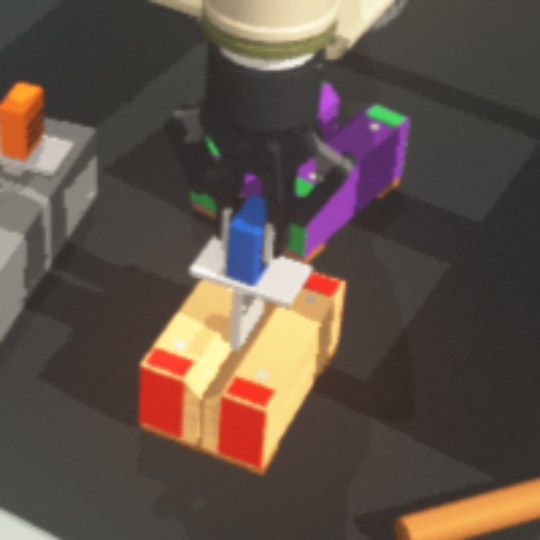

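The crop shows the blade standing in the red V-mouth (240,335), jammed with about 11 N and held for 1.5 s. Now up and across to green.

{"fn": "apply_moves", "kwargs": {
  "plan": [
    [[0,0,-0.01],0],
    [[0,0,-0.025],0],
    [[0,0,-0.03],0],
    [[0,0,-0.03],0],
    [[0,0,-0.011],0],
    [[0,0,0],7.9],
    [[-0.02,0.002,0],0],
    [[-0.045,0.006,0],0],
    [[-0.045,0.006,0],0],
    [[-0.045,0.006,0],0],
    [[-0.045,0.006,0],0],
    [[-0.045,0.006,0],0]
  ]
}}

```text
time: 11.85
tcp_pos: [0.5765, 0.0029, 0.2486]
eef_rot: [-0.0, 0.724, 0.69, -0.001]
wrist_force: [0.4, -0.1, -0.9]
gripper_width: 0.273
```

{"fn": "apply_moves", "kwargs": {
  "plan": [
    [[-0.045,0.006,0],0],
    [[-0.045,0.006,0],0],
    [[-0.045,0.006,0],0],
    [[-0.045,0.006,0],0],
    [[-0.045,0.006,0],0],
    [[-0.04,0.006,0],0],
    [[-0.02,0.003,0],0],
    [[0,0,0.02],0],
    [[0,0,0.03],0],
    [[0,0,0.02],0],
    [[0,0,0],0],
    [[0,0,0],0]
  ]
}}

```text
time: 13.35
tcp_pos: [0.6022, -0.2808, 0.1804]
eef_rot: [0.001, 0.725, 0.689, 0.0]
wrist_force: [0.2, -0.7, -1.1]
gripper_width: 0.274
```

```bash
python3 go.py .597 -.288 .11 87.1
python3 - <<'E'
from m import *
f=grab_frame("scene");cv2.imwrite("pics/s4.png",cv2.resize(f["frame"][110:310,90:310],None,fx=2.7,fy=2.7));P=pts(f);h,s,v=cv2.split(hsv(f))
A=box(P,(h>100)&(h<125)&(s>120),130,100,290,270,0.1,0.25);print(len(A),A.mean(0),A[:,2].min(),A[:,2].max())
E
```

```text
pos [ 0.6022 -0.2808  0.1804] ang 87.13 tilt [ 1.2e-03 -4.0e-04 -1.0e+00] F [ 0.21 -0.74 -1.06] w 0.274
turn 0.03 shift before turn mm [-7.4 -4.9 70.3] after turn [-7.4 -4.9 70.3]
206 [ 0.61388246 -0.27701373  0.18434833] 0.1590863469380981 0.20948489674316828
```

View pics/s4.png

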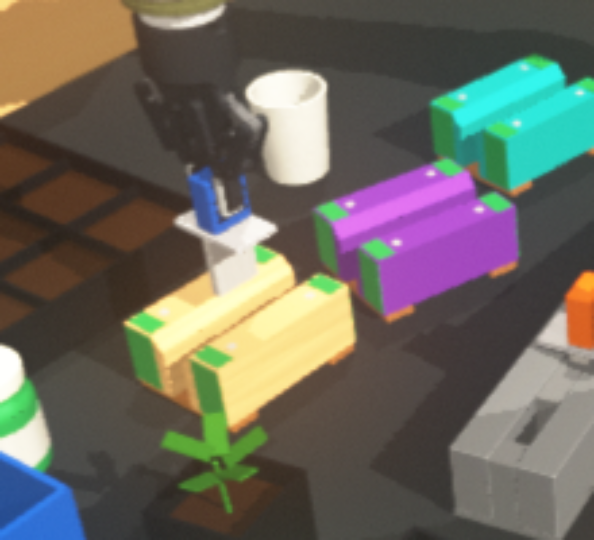

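The crop shows the blade (230,280) above the green maple gap and parallel to it. The purple stand is clear. Correcting by −7.4 / −4.9 mm and lowering.

{"fn": "apply_moves", "kwargs": {
  "plan": [
    [[-0.0074,-0.005,0],0],
    [[0,0,0],0],
    [[0,0,0.015],0],
    [[0,0,0.02],0],
    [[0,0,0.02],0],
    [[0,0,0.015],0],
    [[0,0,0.005],0],
    [[0,0,0],0],
    [[0,0,0],0]
  ]
}}

```text
time: 14.52
tcp_pos: [0.5969, -0.288, 0.105]
eef_rot: [0.0, 0.725, 0.689, 0.0]
wrist_force: [0.5, -0.1, -1.6]
gripper_width: 0.271
```

{"fn": "apply_moves", "kwargs": {
  "plan": [
    [[0,0,0.002],0],
    [[0,0,0.001],0],
    [[0,0,0.001],0],
    [[0,0,0.001],0],
    [[0,0,0.0005],0],
    [[0,0,0],0]
  ]
}}

```text
time: 15.28
tcp_pos: [0.5965, -0.2878, 0.099]
eef_rot: [0.0, 0.725, 0.689, 0.0]
wrist_force: [-1.9, 1.4, 1.6]
gripper_width: 0.272
```

{"fn": "apply_moves", "kwargs": {
  "plan": [
    [[0,0,0.0005],0],
    [[0,0,0.0005],0],
    [[0,0,0],0]
  ]
}}

```text
time: 15.65
tcp_pos: [0.5966, -0.2878, 0.099]
eef_rot: [0.0, 0.725, 0.689, 0.0]
wrist_force: [-4.3, 2.9, 10.3]
gripper_width: 0.273
```

The flange is down: z matches the prediction and the force has risen to 10 N. Releasing.

{"fn": "apply_moves", "kwargs": {
  "plan": [
    [[0,0,0],0],
    [[0,0,0],0],
    [[0,0,0],0],
    [[0,0,0],0],
    [[0,0,0],0],
    [[0,0,0],0]
  ],
  "claw": 1
}}

```text
time: 16.4
tcp_pos: [0.5965, -0.2877, 0.0977]
eef_rot: [-0.0, 0.725, 0.689, 0.0]
wrist_force: [-0.1, -0.2, -0.4]
gripper_width: 1.001
```

{"fn": "apply_moves", "kwargs": {
  "plan": [
    [[0,0,-0.01],0],
    [[0,0,-0.03],0],
    [[0,0,-0.04],0],
    [[0,0,-0.05],0],
    [[0,0.05,0],0],
    [[0.05,0.0,0],0],
    [[0.05,0.0,0],0],
    [[0.05,0.0,0],0],
    [[0.05,0.0,0],0],
    [[0,0,0],0],
    [[0,0,0],0]
  ]
}}

```text
time: 17.77
tcp_pos: [0.6565, -0.0913, 0.2285]
eef_rot: [0.0, 0.725, 0.689, 0.0]
wrist_force: [-1.0, 0.0, 0.2]
gripper_width: 1.002
```

```bash
python3 go.py .597 -.288 .11 87.1
python3 - <<'E'
from m import *
f=grab_frame("scene");cv2.imwrite("pics/s5.png",f["frame"])
f=grab_frame("top");P=pts(f);h,s,v=cv2.split(hsv(f));M=(h>100)&(h<125)&(s>120)
A=box(P,M,410,90,500,200,0.115,0.135);print(len(A),rect(A),A[:,2].mean())
A=box(P,s<60,410,90,500,200,0.07,0.08);print("flange",len(A),rect(A),np.median(A[:,2]))
A=box(P,(h>5)&(h<20)&(s>180),275,110,345,235,0.119,0.135);print("orange",len(A),rect(A))
E
```

```text
pos [ 0.6565 -0.0913  0.2285] ang 87.09 tilt [ 7.e-04 -6.e-04 -1.e+00] F [-1.03  0.05  0.15] w 1.002
turn -0.01 shift before turn mm [-199.4  -49.5  118.6] after turn [-199.4  -49.6  118.6]
262 (array([ 593.5, -286.2]), array([40.7, 22.9]), -3.9) 0.12319113754114025
flange 437 (array([ 593.6, -285.7]), array([90.5, 88.2]), 89.9) 0.07411095340229401
orange 0 (array([0., 0.]), array([0., 0.]), 0.0)
```

View pics/s5.png

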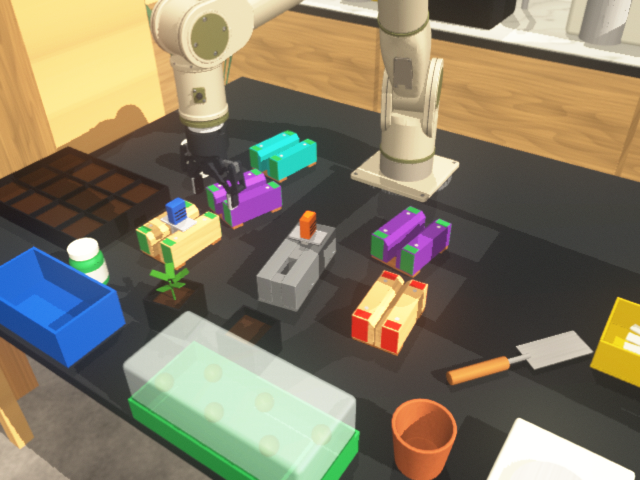

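The picture shows the blue gauge upright in the green maple stand (177,212), the orange gauge still in its holder (308,225), and the gripper clear. The flange top measures 74 mm, as it should.

```bash
python3 -c "from workcell import *;print(sign_off())"
```

```text
the job is handed in; nothing more can be done
None
```

The job is done as asked and handed in at about 18 s of the 53 s allowed.

- **Red stand:** I pressed the blue gauge's blade into the gap mouth until it jammed, about 10 mm down, with roughly 11 N on the wrist. I held it there for 1.5 s.
- **Green stand:** I slid the blade down the green-marked maple stand's gap and kept hold until the flange was on the wood, again with about 10 N on the wrist. Then I released it and backed the gripper away.

**Last checks:**
- The flange top measured 74 mm and the handle top 123 mm (124 mm expected). Both agree with a seated gauge.
- The gauge stands upright within about 4 mm of the stand's centre, and the gripper is clear of it.
- The orange gauge shows in its holder in the scene camera. The top camera found no orange in its final check, probably because the arm was in the way, so only one camera confirms it.
- The flange's outline size came out wrong (about 90 x 88 mm), probably because the mask took in other pixels. I relied on its height only.

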